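# Strip the spice mill's left-hand burr nuts for a soak

### The arm

A 6-joint arm with a two-finger parallel gripper is mounted at the origin on a cart in front of the work surface, level with it; the furniture and walls round the work are solid. World frame = base frame: x ahead of the robot, y to its left, z up, the work surface at z = 0. Lengths are in m, angles in rad, forces in N, time in s.
With the tool pointing down it reaches from about 0.35 to 0.85 m from the base axis. Payload 8.1 kg.
Tool frame: the origin (TCP) lies midway between the tips of the shut fingers; the grasp point (between the pads) lies 19 mm behind it; z points along the fingers, y is the line along which they close (so a half turn about z gives the same grasp; the last joint's range is limited). The gripper opens to 93 mm and grips with 3 to 60 N. Pads are 15 mm wide; open, the fingers measure 128 mm over their backs; the gripper's body (75 mm by 188 mm) begins 65 mm behind the grasp point.
Start: joints at [-1.252, 0.13, 1.488, -0, 1.523, -0.085], TCP at [0.236, -0.552, 0.219] pointing down, gripper open.
Joint ranges: [-2.96, 2.96], [-0.89, 2.26], [0.02, 2.5], [-1.34, 4.48], [0, 2.73], [-2.66, 2.66]. Speed limits (rad/s): [2.39, 2.39, 2.79, 3.14, 3.14, 3.14].

### API

Orientations are given as a rotation vector (axis times angle).
In Python, from bench import manip gives the robot as it stands.
- The arm moves only by the tool step_arm, never from a script. Its arguments are lists of equal length, an entry for each row: "turn": the turn, a rotation vector about the world's x, y, z scaled (see below), a list of three; "offset": the shift along the world's x, y, z scaled (see below), a list of three; "claw": the gripper command: -1 is shut, 1 is fully open, values between are in proportion. In form: {"turn": [[ax, ay, az], ...], "offset": [[dx, dy, dz], ...], "claw": [claw, ...]}. A call has exactly 8 rows; each row shifts and turns the commanded pose from where the row before left it; what a row does not reach is not made up. The controller multiplies each number of a shift by 0.04 m and each number of a turn by 8 degrees. A row lasts 1/10 s, in which the tool goes at most 50 mm and 8.59 degrees, less where a joint would pass 70% of its speed; a pose out of reach is approached as far as the arm can. A call with a number of a shift or a turn outside -1 to 1 is refused whole. A call with a gripper value outside its range is refused whole. The fingers move at their own pace and stop on an object; "squeeze" is the grip in N (left out, the last holds). Time passes only in rows, so rows that do not move let the fingers close, or fill a call up. It gives the time, the measured TCP pose, the force, the opening and the grip force at its end, in the units of the state.
- manip.sense(): the state, without advancing time (a new reading comes with each control period).
- manip.capture(name): name is "side" or "top" or "wrist"; returns a dict with "img" (400x640x3 uint8, red, green, blue), "intrinsics" (3x3 intrinsics, pixels), "rvec" (rotation vector, rad) and "tvec" (3), from world to camera coordinates, as OpenCV has them. Camera axes: x right, y down, z forward; pixel columns grow to the right and rows downward; lengths in m; the calibration is good to about 2 mm. A picture is of the moment at which its call begins. There is no depth.
- manip.hand_in(): hands the job in; it is judged then, once.
The state is a dict: "clock": time; "joint_pos": joint angles; "joint_vel": joint speeds; "tau": joint torques, N m; "tool_pos": TCP position; "tool_rot": TCP orientation; "wrist_force": force on the tool from outside, world axes, zero at the start; "moment": the same for the moment, N m; "finger_gap": finger opening in m; "grip_force": force on a finger pad.
Only numpy, scipy, OpenCV 4.12 (cv2) and the standard library are available. Lean on these libraries where they do the work, as an engineer would, in place of code of your own. Each camera call takes 0.05 s, during which the arm holds its last target. There are 200 camera calls.

### The job

Get the spice mill ready for its soak: take off every burr nut on it (they are reverse-threaded, so turn them clockwise to undo them) and put them all in the blue wash tub. Once the nuts are all in, add the white cleaning tablet from the compartment with the green lid and the pink rinse tablet from the one with the yellow lid, and leave both lids pushed fully shut again. Leave the other two compartments closed, the tub standing flat, and do not knock over or shift the jars and the tin.

Things in the scene. Friction and masses are not known exactly. Their poses are not given: they have to be found in the camera images.
- mill: spice mill, a low grey block 300 mm long (its x axis) x 90 wide x 45 high, fixed; origin at the centre of its underside, z up. Three heads on its x axis at x = -90, 0, +90 mm: brass spindles 25 mm tall on the top face, bare where there is no nut. A nut sits on the top face and turns lightly; raise it 30 mm to clear its spindle.
- nut_1_center (a point): burr nut of the head at mill x = -90 mm (absent in some starts): dark hexagon 50 mm across the flats, 33 high, with an orange wing bar on top 46 long x 14 thick x 22 high; 140 g. Point: on its axis, 27.5 mm above its underside; the bar reaches from 5.5 to 27.5 mm above the point. z up its axis, x along the bar. Grip the bar across its thickness.
- nut_2_center (a point): same kind of nut, head at mill x = 0 (may be absent). Reverse interrupted thread: tight, the bar lies along the mill within 17 degrees and the nut cannot be lifted; turned CLOCKWISE seen from above until the bar stands across the mill (free 75 to 95 degrees clockwise of the mill's x axis, a stop at 95) it lifts straight up. Anticlockwise it jams at once.
- nut_3_center (a point): same kind of nut, head at mill x = +90 mm (may be absent); point, axes, sizes and thread as for nuts 1 and 2
- tub: blue open wash tub, loose on the worktop, 200 mm (its x axis) x 140 mm (y) x 50 mm high outside, walls and floor 5 mm thick; origin at the centre of its underside, z up.
- lid_green (a joint): green lid of one of four small grey compartments in a row (colour order varies): 0 = shut, 0.110 m = fully open; slides level, away from the robot, stays where it is left, takes about 1.5 N. The white tablet lies in this compartment.
- tab_green (a point): pull tab of the green lid: upright ridge 10 mm thick (along x), 30 wide; point on its middle, 10 mm above the lid's top face, 9 mm below the tab's top; moves with the lid. x = opening direction, z up. Lid 5 mm thick; compartment fixed, 130 (x) x 53 x 36 mm high, walls and floor 4 mm, on an 8 mm base; its centre is 48 mm along +x from the shut tab. Compartments 56 mm apart.
- lid_red (a joint): red lid of one of four small grey compartments in a row (colour order varies): 0 = shut, 0.110 m = fully open; slides level, away from the robot, stays where it is left, takes about 1.5 N.
- tab_red (a point): pull tab of the red lid: upright ridge 10 mm thick (along x), 30 wide; point on its middle, 10 mm above the lid's top face, 9 mm below the tab's top; moves with the lid. x = opening direction, z up. Lid 5 mm thick; compartment fixed, 130 (x) x 53 x 36 mm high, walls and floor 4 mm, on an 8 mm base; its centre is 48 mm along +x from the shut tab. Compartments 56 mm apart.
- lid_yellow (a joint): yellow lid of one of four small grey compartments in a row (colour order varies): 0 = shut, 0.110 m = fully open; slides level, away from the robot, stays where it is left, takes about 1.5 N. The pink tablet lies in this compartment.
- tab_yellow (a point): pull tab of the yellow lid: upright ridge 10 mm thick (along x), 30 wide; point on its middle, 10 mm above the lid's top face, 9 mm below the tab's top; moves with the lid. x = opening direction, z up. Lid 5 mm thick; compartment fixed, 130 (x) x 53 x 36 mm high, walls and floor 4 mm, on an 8 mm base; its centre is 48 mm along +x from the shut tab. Compartments 56 mm apart.
- lid_white (a joint): white lid of one of four small grey compartments in a row (colour order varies): 0 = shut, 0.110 m = fully open; slides level, away from the robot, stays where it is left, takes about 1.5 N.
- tab_white (a point): pull tab of the white lid: upright ridge 10 mm thick (along x), 30 wide; point on its middle, 10 mm above the lid's top face, 9 mm below the tab's top; moves with the lid. x = opening direction, z up. Lid 5 mm thick; compartment fixed, 130 (x) x 53 x 36 mm high, walls and floor 4 mm, on an 8 mm base; its centre is 48 mm along +x from the shut tab. Compartments 56 mm apart.
- white_tablet_center (a point): white cleaning tablet, a hard disc 34 mm in diameter, 18 mm thick, 30 g, lying flat on the floor of the green-lidded compartment, within 15 mm of its middle; the point is its centre, z axis up
- pink_tablet_center (a point): pink rinse-aid tablet, a hard disc 34 mm in diameter, 18 mm thick, 30 g, lying flat on the floor of the yellow-lidded compartment, within 15 mm of its middle; the point is its centre, z axis up
- honey_jar: amber honey jar with a tan cap, 55 mm across, 81 mm tall, a bystander; origin at the centre of its underside, z up
- coffee_tin: black coffee tin, 79 mm across, 113 mm tall, a bystander; origin at the centre of its underside, z up
- turmeric_jar: glass spice jar with a black cap, 39 mm across, 105 mm tall, a bystander; origin at the centre of its underside, z up
- green_cap_jar: glass spice jar with a green cap, 41 mm across, 97 mm tall, a bystander; origin at the centre of its underside, z up

How it is judged:
By the outcome, as a careful person would: the job done as asked, in the order asked, and still so for the second after the job is handed in, with the robot touching nothing.
Of nut_1, nut_2, nut_3 only 2 to 3 are there at a start; the rules pass over those that are not, and their reading is None.
At some moment in a run one of tub may be knocked a few centimetres aside while the robot is not near it.
Once in a run the grip may slacken for a moment while it holds something.
It also fails if it takes over 210 s, if anything falls off the work surface, if the arm or the gripper's body presses on something with over 40 N, if the wrist force passes 120 N, or if a joint passes its speed limit or range.

## Working session

There is one attempt and no reset: what is moved stays moved. The work goes in short steps, Python scripts to look and compute and a tool call to move; the robot and the scene stay as the last step left them, time stands still between calls to the robot, and variables do not carry over. Pictures are saved under pics/ and viewed, at most 14 in all, crops included, and the job is handed in when it is done.

Besides the shell and the picture viewer there is one more tool, called after "Emit:" as a command line: name --argument value ..., lists and objects as JSON in quotes. step_arm: Moves the arm, as the interface text tells. Shifts and turns lie within -1 to 1; 1 stands for 0.04 m of shift or 8 degrees of turn. Its arguments: {"type":"object","properties":{"turn":{"type":"array","items":{"type":"array","items":{"type":"number","minimum":-1,"maximum":1}}},"offset":{"type":"array","items":{"type":"array","items":{"type":"number","minimum":-1,"maximum":1}}},"claw":{"type":"array","items":{"type":"number"}},"squeeze":{"type":"number"}},"required":["turn","offset","claw"]}

```bash
ls; mkdir -p pics; python3 - <<'E'
from bench import manip
import cv2
print(manip.sense())
for n in("top","side"):
    c=manip.capture(n); cv2.imwrite(f"pics/{n}0.png",c["img"][:,:,::-1]); print(n,c["intrinsics"],c["rvec"],c["tvec"])
E
```

```text
pics
{'clock': 0.0, 'joint_pos': array([-1.25242263e+00,  1.31172161e-01,  1.48926121e+00, -9.88146595e-08,
        1.52296891e+00, -8.53968268e-02]), 'joint_vel': array([-0.00017573, -0.00016141, -0.00042755, -0.00271928,  0.00038011,
       -0.00104898]), 'tau': array([-5.76424791e-04, -5.59830809e+01, -4.91771221e+01,  7.68589578e-02,
        3.55594454e-02, -1.43476900e-04]), 'tool_pos': array([ 0.23558142, -0.55121449,  0.21759079]), 'tool_rot': array([-3.07602697e+00, -6.29581274e-01,  3.30340052e-04]), 'wrist_force': array([ 0.05485803, -0.09536435,  0.65284432]), 'moment': array([0.03394603, 0.01100557, 0.02575214]), 'grip_force': 0.0, 'finger_gap': 0.09276454010622004}
top [[386.29794364   0.         319.1354651 ]
 [  0.         386.29794364 196.47512351]
 [  0.           0.           1.        ]] [ 2.16669252 -2.16767371  0.05050111] [0.11252975 0.60527005 1.27744914]
side [[383.95807598   0.         321.47431368]
 [  0.         383.95807598 200.93134556]
 [  0.           0.           1.        ]] [ 0.23167753 -2.76885955  1.25557967] [0.62123419 0.07234288 1.0148889 ]
```

View pics/top0.png

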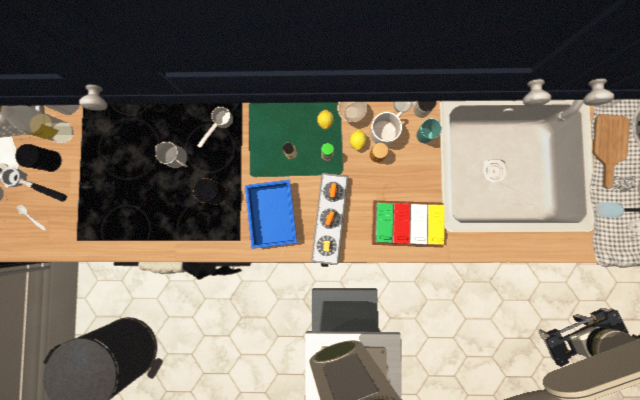

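View pics/side0.png

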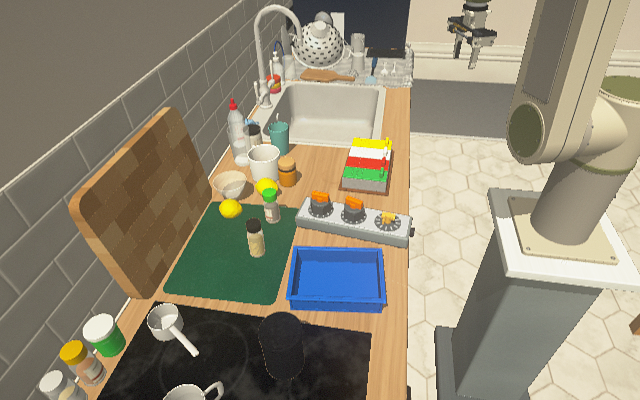

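The top view shows nuts at (333,188) and (329,218), with a bare spindle at (326,246). The tub is at (272,214), and the lids run green, red, white, yellow at x=385, 402, 419, 436. I'll enlarge it for measurement.

```bash
cat > h.py <<'E'
from bench import manip
import cv2, numpy as np
from scipy.spatial.transform import Rotation as R
np.set_printoptions(precision=4,suppress=True)
def ray(c,px,z):
    """pixels (n,2) -> world points on plane z"""
    Rm=cv2.Rodrigues(np.array(c["rvec"]))[0]; K=np.array(c["intrinsics"]); o=-Rm.T@np.array(c["tvec"])
    px=np.atleast_2d(px).astype(float); d=np.c_[px,np.ones(len(px))]@np.linalg.inv(K).T@Rm
    return o+d*((z-o[2])/d[:,2])[:,None]
def proj(c,P):
    return cv2.projectPoints(np.atleast_2d(P).astype(float),np.array(c["rvec"]),np.array(c["tvec"]),np.array(c["intrinsics"]),None)[0][:,0]
def crop(c,x0,y0,x1,y1,s,name):
    cv2.imwrite(f"pics/{name}.png",cv2.resize(c["img"][y0:y1,x0:x1,::-1],None,fx=s,fy=s,interpolation=cv2.INTER_CUBIC))
def blobs(c,lo,hi,z,box=None,mn=20):
    """HSV blobs: area, centroid pixel, world, min-area-rect world corners"""
    m=cv2.inRange(cv2.cvtColor(c["img"],cv2.COLOR_RGB2HSV),np.array(lo),np.array(hi))
    if box: k=np.zeros_like(m); k[box[1]:box[3],box[0]:box[2]]=255; m&=k
    n,l,s,ce=cv2.connectedComponentsWithStats(m); out=[]
    for i in range(1,n):
        if s[i,4]>=mn:
            pts=np.argwhere(l==i)[:,::-1].astype(np.float32)
            W=ray(c,pts,z)[:,:2].astype(np.float32)
            r=cv2.minAreaRect(W); out.append((s[i,4],ce[i],ray(c,ce[i],z)[0],r,W))
    return out
E
python3 - <<'E'
from h import *
c=manip.capture("top"); crop(c,240,165,450,270,3.8,"topc")
def show(n,b):
    for a in b: print(n,a[0],a[1],a[2],"rect",np.array(a[3][0]),np.array(a[3][1]),a[3][2], cv2.boxPoints(a[3]).tolist() if n=='tub' else '')
bx=(240,165,450,270)
show('tub',blobs(c,(105,120,40),(125,255,255),.05,bx,100))
show('nut',blobs(c,(5,170,150),(16,255,255),.10,(310,170,350,262),10))
show('green',blobs(c,(50,120,60),(75,255,255),.049,(360,190,450,262),50))
show('yellow',blobs(c,(24,120,100),(35,255,255),.049,(360,190,450,262),50))
E
```

```text
tub 2856 [270.4447 213.7983] [0.5462 0.2726 0.05  ] rect [0.547  0.2728] [0.2098 0.1497] 7.0084733963012695 [[0.43377822637557983, 0.33431074023246765], [0.4520396590232849, 0.1857646405696869], [0.6603007912635803, 0.2113671600818634], [0.6420393586158752, 0.35991325974464417]]
nut 41 [333.5122 190.2927] [0.6192 0.0643 0.1   ] rect [0.6209 0.0646] [0.0165 0.0431] 79.65103912353516 
nut 36 [330.3333 218.3333] [0.5302 0.0745 0.1   ] rect [0.5313 0.0749] [0.0152 0.0452] 68.12977600097656 
green 585 [384.3744 222.2359] [ 0.5185 -0.1024  0.049 ] rect [ 0.5193 -0.1027] [0.049  0.1246] 89.21216583251953 
yellow 624 [435.5 224. ] [ 0.5128 -0.2683  0.049 ] rect [ 0.513  -0.2683] [0.0487 0.1247] 88.80577087402344
```

View pics/topc.png

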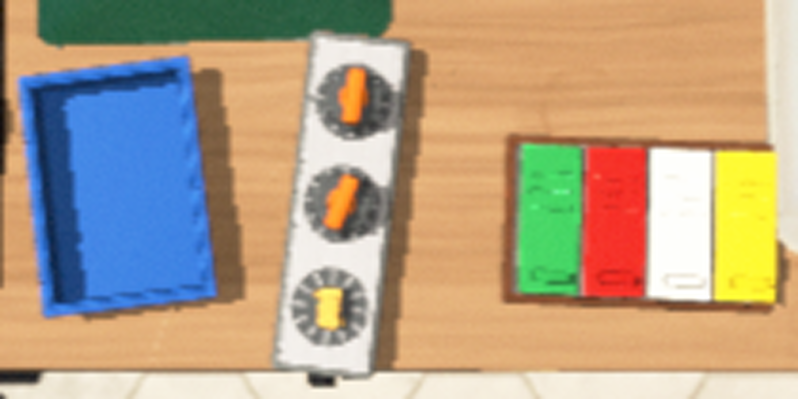

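Emit:
step_arm --turn '[[0,0,0.77],[0,0,0.77],[0,0,0.77],[0,0,0.77],[0,0,0.77],[0,0,0.77],[0,0,0.77],[0,0,0.77]]' --offset '[[0.33,0.65,0.1],[0.33,0.65,0.1],[0.33,0.65,0.1],[0.33,0.65,0.1],[0.33,0.65,0.1],[0.33,0.65,0.1],[0.33,0.65,0.1],[0.33,0.65,0.1]]' --claw '[1,1,1,1,1,1,1,1]'

```text
clock: 0.95
tool_pos: [0.3416, -0.3425, 0.2505]
tool_rot: [-2.531, -1.861, -0.0]
wrist_force: [1.1, -0.4, 0.5]
finger_gap: 0.0931
grip_force: 0.0
```

Emit:
step_arm --turn '[[0,0,0.77],[0,0,0.77],[0,0,0.77],[0,0,0.77],[0,0,0.77],[0,0,0.77],[0,0,0.77],[0,0,0.77]]' --offset '[[0.33,0.65,0.1],[0.33,0.65,0.1],[0.33,0.65,0.1],[0.33,0.65,0.1],[0.33,0.65,0.1],[0.33,0.65,0.1],[0.33,0.65,0.1],[0.33,0.65,0.1]]' --claw '[1,1,1,1,1,1,1,1]'

```text
clock: 1.75
tool_pos: [0.4472, -0.1345, 0.2826]
tool_rot: [-1.524, -2.747, 0.0]
wrist_force: [0.1, 0.0, -0.4]
finger_gap: 0.0935
grip_force: 0.0
```

Emit:
step_arm --turn '[[0,0,0.77],[0,0,0.77],[0,0,0.77],[0,0,0.77],[0,0,0.77],[0,0,0.77],[0,0,0],[0,0,0]]' --offset '[[0.33,0.65,0.1],[0.33,0.65,0.1],[0.33,0.65,0.1],[0.33,0.65,0.1],[0.33,0.65,0.1],[0.33,0.65,0.1],[0,0,0],[0,0,0]]' --claw '[1,1,1,1,1,1,1,1]'

```text
clock: 2.55
tool_pos: [0.526, 0.0206, 0.3062]
tool_rot: [-0.582, -3.086, 0.001]
wrist_force: [0.0, -0.5, 0.5]
finger_gap: 0.0932
grip_force: 0.0
```

```bash
cat >> h.py <<'E'
def st():
    s=manip.sense(); m=R.from_rotvec(s["tool_rot"]).as_matrix()
    print("t %.1f"%s["clock"],"tcp",s["tool_pos"],"yaw %.1f tilt %.2f"%(np.degrees(np.arctan2(m[1,1],m[0,1])),np.degrees(np.arccos(-m[2,2]))),"q",s["joint_pos"],"F",s["wrist_force"],"gap %.4f grip %.1f"%(s["finger_gap"],s["grip_force"]))
    return s
E
python3 - <<'E'
from h import *
st()
c=manip.capture("wrist"); crop(c,0,0,640,400,1.25,"w1")
for b in blobs(c,(5,150,120),(18,255,255),.10,None,60): print(b[0],b[1],b[2],b[3])
E
```

```text
t 2.5 tcp [0.526  0.0206 0.3062] yaw 68.7 tilt 0.05 q [-0.0581 -0.0883  1.552  -0.0003  1.6787 -1.2564] F [ 0.0121 -0.45    0.4814] gap 0.0932 grip 0.0
104 [240.2212 146.8173] [ 0.4685 -0.0463  0.1   ] ((0.4682011008262634, -0.0461990125477314), (0.02609698846936226, 0.005689195357263088), 0.5188621282577515)
632 [366.4778 159.4051] [0.5311 0.0762 0.1   ] ((0.5313993692398071, 0.07560798525810242), (0.02185630425810814, 0.045189376920461655), 70.32850646972656)
271 [263.1661 203.2657] [ 0.5357 -0.0489  0.1   ] ((0.5338303446769714, -0.04850688949227333), (0.008494621142745018, 0.06625866889953613), 84.0250473022461)
530 [382.5906 232.7906] [0.6186 0.0655 0.1   ] ((0.6195856332778931, 0.06507402658462524), (0.04667901620268822, 0.02320888638496399), 4.797037124633789)
```

View pics/w1.png

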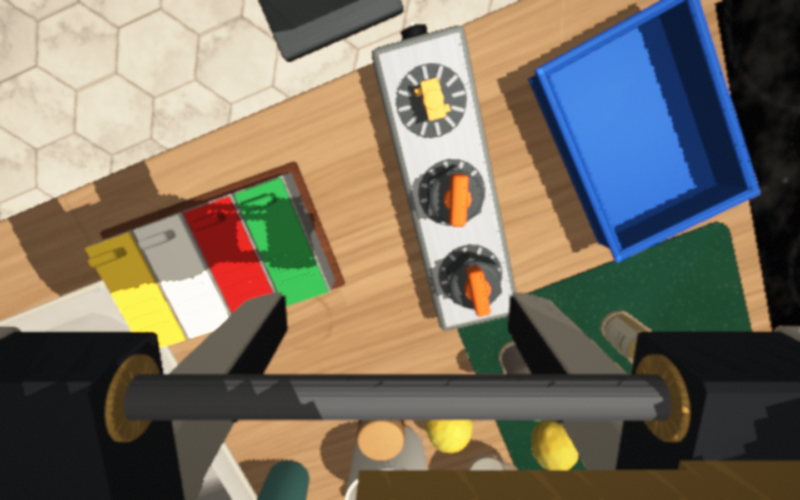

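```bash
python3 - <<'E'
from h import *
c=manip.capture("wrist"); print("cam",-cv2.Rodrigues(c["rvec"])[0].T@c["tvec"])
crop(c,320,120,420,270,4,"w1c")
hsv=cv2.cvtColor(c["img"],cv2.COLOR_RGB2HSV)
for p in((366,150),(366,160),(362,160),(370,160),(380,225),(384,235),(388,240)): print(p,hsv[p[1],p[0]])
# mill corners
cr=ray(c,np.array([(375,50),(462,27),(512,290),(441,328)])/1.25,.045); print(cr)
E
```

```text
cam [0.458  0.0473 0.4716]
(366, 150) [ 15 198 252]
(366, 160) [ 15 196 253]
(362, 160) [ 10 214 185]
(370, 160) [ 15 194 252]
(380, 225) [ 14 201 252]
(384, 235) [ 15 199 253]
(388, 240) [ 15 197 253]
[[0.384  0.0543 0.045 ]
 [0.395  0.1349 0.045 ]
 [0.6542 0.1011 0.045 ]
 [0.6682 0.0159 0.045 ]]
```

View pics/w1c.png

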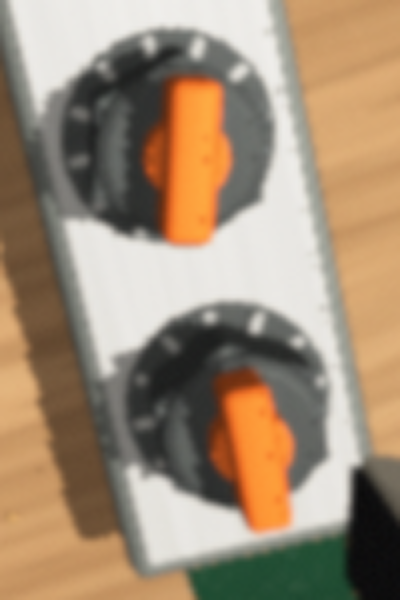

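The mid bar's top centreline runs from (369,140) to (367,180), and the far bar's from (380,214) to (388,252). The near head is a bare brass spindle.

```bash
python3 - <<'E'
from h import *
c=manip.capture("wrist")
for a in ([(197,80),(189,242)],[(241,378),(271,528)]):
    w=ray(c,np.array(a)/4.+[320,120],.1)[:,:2]; d=w[1]-w[0]; print(w.mean(0),np.linalg.norm(d),np.degrees(np.arctan2(d[1],d[0])))
t=manip.capture("top"); h=ray(t,[(326.3,246.3)],.065); print(h)
h=ray(c,np.array([(432,100)])/1.25,.06); print(h)
E
```

```text
[0.5329 0.0766] 0.04450958377570014 -22.04150748662093
[0.62   0.0656] 0.04761655246657169 -8.04080528109708
[[0.4406 0.0877 0.065 ]]
[[0.4443 0.0863 0.06  ]]
```

Emit:
step_arm --turn '[[0,0,0],[0,0,0],[0,0,0],[0,0,0],[0,0,0],[0,0,0],[0,0,0],[0,0,0]]' --offset '[[0.08,0.7,-0.3],[0.07,0.7,-0.7],[0,0,-0.9],[0,0,-0.9],[0,0,-0.9],[0,0,-0.9],[0,0,-0.6],[0,0,-0.4]]' --claw '[1,1,1,1,1,1,1,1]' --squeeze 25

```text
clock: 3.55
tool_pos: [0.5304, 0.0753, 0.08]
tool_rot: [-0.584, -3.084, 0.001]
wrist_force: [-0.9, -0.1, -0.7]
finger_gap: 0.0931
grip_force: 0.0
```

Emit:
step_arm --turn '[[0,0,0],[0,0,0],[0,0,0],[0,0,0],[0,0,0],[0,0,0],[0,0,0],[0,0,0]]' --offset '[[0,0,0],[0,0,0],[0,0,0],[0,0,0],[0,0,0],[0,0,0],[0,0,0],[0,0,0]]' --claw '[1,1,-1,-1,-1,-1,-1,-1]'

```text
clock: 4.35
tool_pos: [0.5322, 0.0763, 0.0827]
tool_rot: [0.582, 3.087, 0.0]
wrist_force: [0.8, -0.6, -0.9]
finger_gap: 0.0499
grip_force: 0.0
```

```bash
python3 -c "
from h import *
st()"
```

```text
t 4.3 tcp [0.5322 0.0763 0.0827] yaw 68.7 tilt 0.00 q [ 0.047   0.0714  1.8067 -0.      1.2634 -1.1513] F [ 0.7541 -0.6054 -0.9072] gap 0.0499 grip 0.0
```

Emit:
step_arm --turn '[[0,0,0],[0,0,0],[0,0,0],[0,0,0],[0,0,0],[0,0,0],[0,0,0],[0,0,0]]' --offset '[[0,0,-0.05],[0,0,0],[0,0,0],[0,0,0],[0,0,0],[0,0,0],[0,0,0],[0,0,0]]' --claw '[-1,-1,-1,-1,-1,-1,-1,-1]'

```text
clock: 5.15
tool_pos: [0.5322, 0.0763, 0.0806]
tool_rot: [-0.582, -3.087, -0.0]
wrist_force: [0.5, 0.5, -1.2]
finger_gap: 0.0138
grip_force: 25.0
```

Emit:
step_arm --turn '[[0,0,-0.8],[0,0,-0.9],[0,0,-0.9],[0,0,-0.9],[0,0,-0.9],[0,0,-0.9],[0,0,-0.9],[0,0,-0.9]]' --offset '[[0,0,0],[0,0,0],[0,0,0],[0,0,0],[0,0,0],[0,0,0],[0,0,0],[0,0,0]]' --claw '[-1,-1,-1,-1,-1,-1,-1,-1]'

```text
clock: 5.95
tool_pos: [0.532, 0.0761, 0.0805]
tool_rot: [-1.986, -2.434, 0.001]
wrist_force: [0.0, 0.1, -0.6]
finger_gap: 0.0134
grip_force: 25.0
```

```bash
python3 -c "
from h import *
print(st()['moment'])"
```

```text
t 6.0 tcp [0.532  0.0761 0.0805] yaw 11.6 tilt 0.02 q [ 0.0469  0.0738  1.8084 -0.0003  1.2598 -0.1548] F [ 0.0373  0.1045 -0.6486] gap 0.0134 grip 25.0
[-0.1354 -0.0865 -0.0088]
```

Emit:
step_arm --turn '[[0,0,-0.9],[0,0,-0.9],[0,0,0],[0,0,0],[0,0,0],[0,0,0],[0,0,0],[0,0,0]]' --offset '[[0,0,0],[0,0,0],[0,0,0.2],[0,0,0.3],[0,0,0.4],[0,0,0.6],[0,0,0.5],[0,0,0]]' --claw '[-1,-1,-1,-1,-1,-1,-1,-1]'

```text
clock: 6.75
tool_pos: [0.5347, 0.0764, 0.1653]
tool_rot: [2.264, 2.172, 0.008]
wrist_force: [0.1, -0.0, -1.0]
finger_gap: 0.0137
grip_force: 25.0
```

```bash
cat >> h.py <<'E'
def tub():
    t=manip.capture("top"); b=max(blobs(t,(105,120,40),(125,255,255),.05,(200,150,345,275),100),key=lambda a:a[0])
    print("tub",b[0],np.array(b[3][0]),b[3][1],b[3][2]); return t
E
python3 - <<'E'
from h import *
st(); t=tub(); crop(t,230,165,430,275,4,"t2")
E
```

```text
t 6.8 tcp [0.5347 0.0764 0.1653] yaw -2.4 tilt 0.41 q [ 0.047  -0.0074  1.7297  0.      1.4122  0.0885] F [ 0.0839 -0.0318 -1.0289] gap 0.0137 grip 25.0
tub 2840 [0.547  0.2728] (0.2098289430141449, 0.14966435730457306) 7.0084733963012695
```

View pics/t2.png

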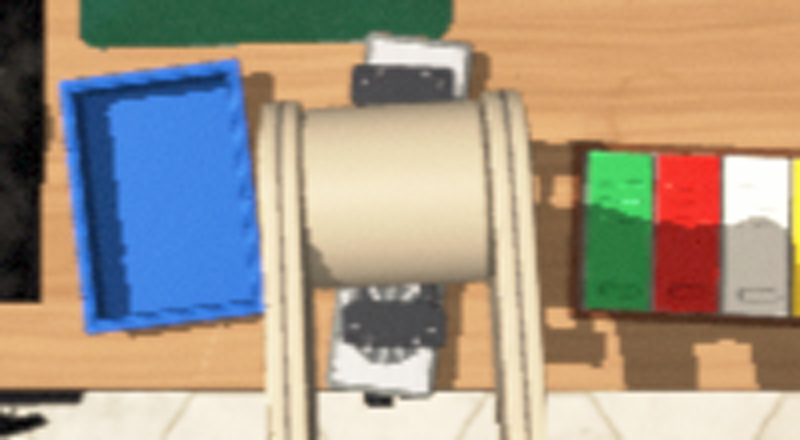

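Emit:
step_arm --turn '[[0,0,0],[0,0,0],[0,0,0],[0,0,0],[0,0,0],[0,0,0],[0,0,0],[0,0,0]]' --offset '[[-0.1,0.5,0],[-0.2,0.9,0],[-0.25,0.95,0],[-0.25,0.95,0],[-0.2,0.9,0],[-0.13,0.5,0],[0,0,0],[0,0,0]]' --claw '[-1,-1,-1,-1,-1,-1,-1,-1]'

```text
clock: 7.6
tool_pos: [0.4863, 0.264, 0.1594]
tool_rot: [-2.268, -2.174, 0.003]
wrist_force: [0.2, 0.1, -2.5]
finger_gap: 0.0136
grip_force: 25.0
```

```bash
python3 - <<'E'
from h import *
st(); t=tub()
c=manip.capture("wrist"); crop(c,0,0,640,400,1.25,"w3")
E
```

```text
t 7.6 tcp [0.4863 0.264  0.1594] yaw -2.4 tilt 0.11 q [ 0.405   0.0418  1.6908 -0.0005  1.4108  0.4473] F [ 0.1841  0.1367 -2.4605] gap 0.0136 grip 25.0
tub 1634 [0.5471 0.2728] (0.20990800857543945, 0.14959293603897095) 7.064994812011719
```

View pics/w3.png

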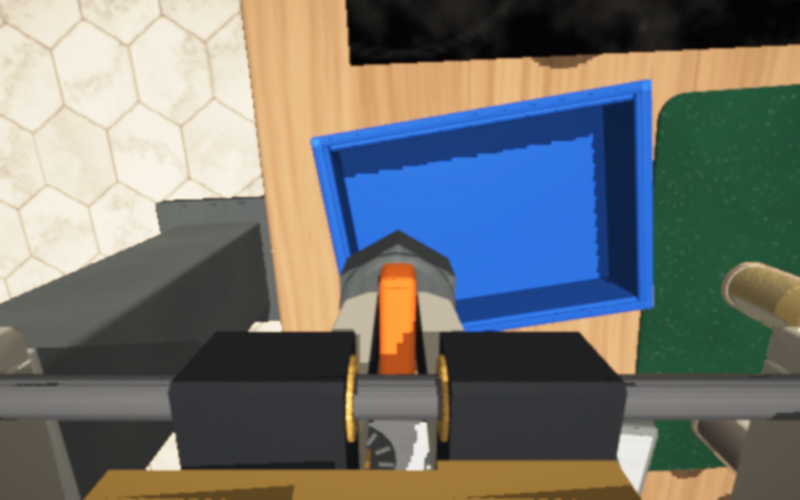

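Emit:
step_arm --turn '[[0,0,0],[0,0,0],[0,0,0],[0,0,0],[0,0,0],[0,0,0],[0,0,0],[0,0,0]]' --offset '[[0,0,-0.8],[0,0,-0.8],[0,0,-0.7],[0,0,-0.4],[0,0,-0.2],[0,0,0],[0,0,0],[0,0,0]]' --claw '[-1,-1,-1,-1,-1,-1,-1,0]'

```text
clock: 8.5
tool_pos: [0.4884, 0.2648, 0.0466]
tool_rot: [2.269, 2.171, 0.005]
wrist_force: [-0.3, -0.1, -0.2]
finger_gap: 0.0183
grip_force: 0.0
```

Emit:
step_arm --turn '[[0,0,0],[0,0,0],[0,0,0],[0,0,0],[0,0,0],[0,0,0],[0,0,0],[0,0,0]]' --offset '[[0,0,0],[0,0,0],[0,0,0],[0,0,0.3],[0,0,0.7],[0,0,0.9],[0,0,0.9],[0,0,0.7]]' --claw '[0,0,0,0,0,0,1,1]'

```text
clock: 9.3
tool_pos: [0.4876, 0.2646, 0.1883]
tool_rot: [2.269, 2.171, 0.004]
wrist_force: [0.7, 0.3, 0.2]
finger_gap: 0.058
grip_force: 0.0
```

Emit:
step_arm --turn '[[0,0,0.9],[0,0,0.9],[0,0,0.9],[0,0,0.9],[0,0,0.9],[0,0,0.9],[0,0,0.9],[0,0,0.9]]' --offset '[[0.3,-0.4,0.5],[0.4,-0.6,0.5],[0.4,-0.6,0],[0.4,-0.6,0],[0.4,-0.6,0],[0.4,-0.6,0],[0.4,-0.6,0],[0.4,-0.6,0]]' --claw '[1,1,1,1,1,1,1,1]'

```text
clock: 10.1
tool_pos: [0.6116, 0.0792, 0.2258]
tool_rot: [0.935, 2.998, 0.001]
wrist_force: [-0.2, -0.2, 0.1]
finger_gap: 0.0928
grip_force: 0.0
```

Emit:
step_arm --turn '[[0,0,0.9],[0,0,0.9],[0,0,0.9],[0,0,0.6],[0,0,0],[0,0,0],[0,0,0],[0,0,0]]' --offset '[[0.2,-0.4,0],[0,0,0],[0,0,0],[0,0,0],[0,0,0],[0,0,0],[0,0,0],[0,0,0]]' --claw '[1,1,1,1,1,1,1,1]'

```text
clock: 10.9
tool_pos: [0.6189, 0.0644, 0.2248]
tool_rot: [0.236, 3.133, 0.0]
wrist_force: [-0.1, -0.0, 0.3]
finger_gap: 0.0932
grip_force: 0.0
```

```bash
python3 - <<'E'
from h import *
st(); t=tub(); crop(t,230,165,430,275,4,"t4")
E
```

```text
t 10.9 tcp [0.6189 0.0644 0.2248] yaw 81.4 tilt 0.01 q [ 0.0212  0.1876  1.4137  0.      1.5402 -1.3994] F [-0.109  -0.0085  0.2986] gap 0.0932 grip 0.0
tub 2647 [0.547  0.2729] (0.2098289430141449, 0.14955689013004303) 7.0084733963012695
```

View pics/t4.png

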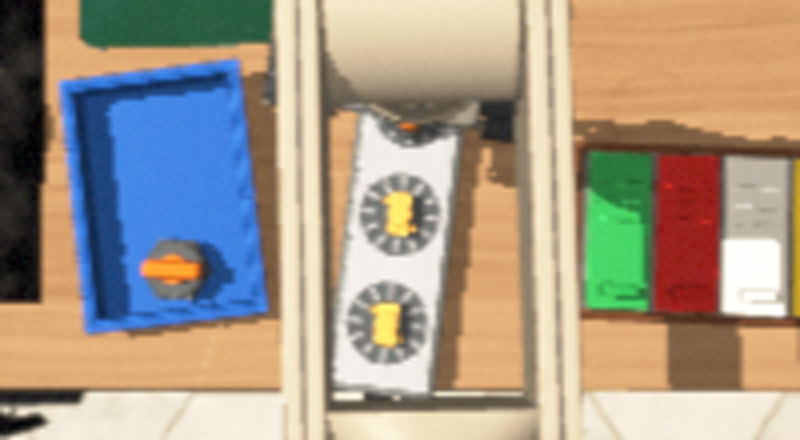

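The first nut stands in the tub, at crop (172,270). Next is the far nut.

Emit:
step_arm --turn '[[0,0,0],[0,0,0],[0,0,0],[0,0,0],[0,0,0],[0,0,0],[0,0,0],[0,0,0]]' --offset '[[0.05,0.03,-0.6],[0,0,-0.9],[0,0,-0.9],[0,0,-0.7],[0,0,-0.4],[0,0,-0.1],[0,0,0],[0,0,0]]' --claw '[0.5,0.5,0.5,0.3,0,-1,-1,-1]'

```text
clock: 11.75
tool_pos: [0.6224, 0.0655, 0.0827]
tool_rot: [0.234, 3.13, 0.0]
wrist_force: [0.1, 0.4, 0.7]
finger_gap: 0.0344
grip_force: 0.0
```

Emit:
step_arm --turn '[[0,0,0],[0,0,0],[0,0,0],[0,0,0],[0,0,0],[0,0,0],[0,0,0],[0,0,0]]' --offset '[[0,0,0],[0,0,0],[0,0,0],[0,0,0],[0,0,0],[0,0,0],[0,0,0],[0,0,0]]' --claw '[-1,-1,-1,-1,-1,-1,-1,-1]'

```text
clock: 12.55
tool_pos: [0.6217, 0.0655, 0.0818]
tool_rot: [0.234, 3.131, 0.0]
wrist_force: [-1.1, -0.1, 5.4]
finger_gap: 0.0139
grip_force: 25.0
```

```bash
python3 -c "
from h import *
print(st()['moment'])"
```

```text
t 12.6 tcp [0.6217 0.0655 0.0818] yaw 81.5 tilt 0.10 q [ 0.023   0.2955  1.5549  0.      1.2894 -1.3987] F [-1.1081 -0.1349  5.4199] gap 0.0139 grip 25.0
[ 0.0432 -0.058   0.0159]
```

Emit:
step_arm --turn '[[0,0,-0.9],[0,0,-0.9],[0,0,-0.9],[0,0,-0.9],[0,0,-0.9],[0,0,-0.9],[0,0,-0.9],[0,0,-0.9]]' --offset '[[0,0,0.03],[0,0,0],[0,0,0],[0,0,0],[0,0,0],[0,0,0],[0,0,0],[0,0,0]]' --claw '[-1,-1,-1,-1,-1,-1,-1,-1]'

```text
clock: 13.35
tool_pos: [0.6211, 0.0654, 0.0818]
tool_rot: [1.721, 2.628, 0.0]
wrist_force: [0.7, 0.4, 0.3]
finger_gap: 0.0139
grip_force: 25.0
```

Emit:
step_arm --turn '[[0,0,-0.9],[0,0,-0.9],[0,0,-0.9],[0,0,-0.6],[0,0,0],[0,0,0],[0,0,0],[0,0,0]]' --offset '[[0,0,0],[0,0,0],[0,0,0],[0,0,0],[0,0,0],[0,0,0.1],[0,0,0.2],[0,0,0.2]]' --claw '[-1,-1,-1,-1,-1,-1,-1,-1]'

```text
clock: 14.15
tool_pos: [0.6207, 0.0655, 0.1023]
tool_rot: [-2.268, -2.173, 0.001]
wrist_force: [-0.1, -0.1, -1.7]
finger_gap: 0.014
grip_force: 25.0
```

```bash
python3 -c "
from h import *
print(st()['moment'])"
```

```text
t 14.2 tcp [0.6207 0.0655 0.1023] yaw -2.5 tilt 0.04 q [0.0229 0.2749 1.54   0.0001 1.3273 0.0661] F [-0.1208 -0.1391 -1.6641] gap 0.0140 grip 25.0
[-0.0046 -0.0968 -0.0181]
```

Emit:
step_arm --turn '[[0,0,0],[0,0,0],[0,0,0],[0,0,0],[0,0,0],[0,0,0],[0,0,0],[0,0,0]]' --offset '[[0,0,0.6],[0,0,0.9],[-0.25,0.8,0],[-0.3,0.9,0],[-0.3,0.9,0],[-0.3,0.9,0],[-0.3,0.9,0],[-0.2,0.8,0]]' --claw '[-1,-1,-1,-1,-1,-1,-1,-1]'

```text
clock: 14.95
tool_pos: [0.5541, 0.2753, 0.1629]
tool_rot: [-2.269, -2.173, -0.001]
wrist_force: [0.9, 0.7, -1.2]
finger_gap: 0.0142
grip_force: 25.0
```

```bash
python3 - <<'E'
from h import *
st(); t=tub(); c=manip.capture("wrist"); print(ray(c,[(0,0)],.05)[0]); crop(c,0,0,640,400,1.25,"w5")
for b in blobs(c,(5,150,120),(18,255,255),.06,None,60): print(b[0],b[1],b[2],b[3])
E
```

```text
t 14.9 tcp [0.5541 0.2753 0.1629] yaw -2.5 tilt 0.04 q [0.3781 0.2104 1.5014 0.0003 1.4293 0.421 ] F [ 0.8711  0.6881 -1.2472] gap 0.0142 grip 25.0
tub 1163 [0.552  0.2348] (0.20932331681251526, 0.0724358931183815) 6.839168548583984
[0.3277 0.4369 0.05  ]
1191 [243.2754 214.9706] [0.4913 0.2689 0.06  ] ((0.4917380213737488, 0.26753732562065125), (0.048784419894218445, 0.023038582876324654), 83.80946350097656)
2563 [317.4861 254.318 ] [0.5509 0.2313 0.06  ] ((0.5508694648742676, 0.22958184778690338), (0.08223214000463486, 0.0260773953050375), 87.69879150390625)
```

View pics/w5.png

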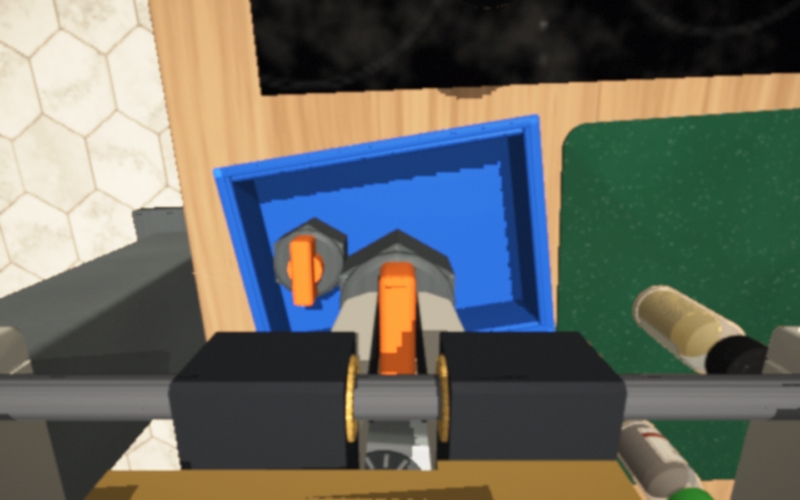

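Emit:
step_arm --turn '[[0,0,0],[0,0,0],[0,0,0],[0,0,0],[0,0,0],[0,0,0],[0,0,0],[0,0,0]]' --offset '[[0.07,0,-0.8],[0,0,-0.8],[0,0,-0.7],[0,0,-0.4],[0,0,-0.25],[0,0,0],[0,0,0],[0,0,0]]' --claw '[-1,-1,-1,-1,-1,-1,-1,-0.1]'

```text
clock: 15.85
tool_pos: [0.559, 0.2739, 0.0457]
tool_rot: [2.269, 2.171, 0.004]
wrist_force: [0.2, -0.2, 0.4]
finger_gap: 0.0179
grip_force: 0.0
```

Emit:
step_arm --turn '[[0,0,0],[0,0,0],[0,0,0],[0,0,0],[0,0,0],[0,0,0],[0,0,0],[0,0,0]]' --offset '[[0,0,0],[0,0,0],[0,0,0],[0,0,0.3],[0,0,0.7],[0,0,0.9],[0,0,0.9],[0,0,0.9]]' --claw '[-0.1,-0.1,-0.1,-0.1,-0.1,-0.1,-0.1,-0.1]'

```text
clock: 16.65
tool_pos: [0.5577, 0.2734, 0.1944]
tool_rot: [2.27, 2.171, 0.001]
wrist_force: [0.5, 0.4, 0.1]
finger_gap: 0.0417
grip_force: 0.0
```

Emit:
step_arm --turn '[[0,0,0],[0,0,0],[0,0,0],[0,0,0],[0,0,0],[0,0,0],[0,0,0],[0,0,0]]' --offset '[[-0.2,-0.5,0.3],[-0.2,-0.9,0.3],[-0.2,-0.9,0],[-0.2,-0.9,0],[-0.2,-0.9,0],[-0.2,-0.9,0],[-0.2,-0.9,0],[-0.2,-0.9,0]]' --claw '[-0.1,-0.1,-0.1,-0.1,-0.1,-0.1,-0.1,-0.1]'

```text
clock: 17.45
tool_pos: [0.4933, 0.0002, 0.217]
tool_rot: [2.269, 2.171, 0.001]
wrist_force: [-0.3, 0.3, 0.1]
finger_gap: 0.0419
grip_force: 0.0
```

Emit:
step_arm --turn '[[0,0,0],[0,0,0],[0,0,0],[0,0,0],[0,0,0],[0,0,0],[0,0,0],[0,0,0]]' --offset '[[-0.2,-0.9,0],[-0.2,-0.9,0],[-0.1,-0.75,0],[0,0,0],[0,0,0],[0,0,0],[0,0,0],[0,0,0]]' --claw '[-0.1,-0.1,-0.1,-0.1,-0.1,-0.1,-0.1,-0.1]'

```text
clock: 18.25
tool_pos: [0.4739, -0.0996, 0.2159]
tool_rot: [-2.268, -2.173, -0.0]
wrist_force: [0.5, -0.2, -0.0]
finger_gap: 0.0419
grip_force: 0.0
```

```bash
python3 - <<'E'
from h import *
st(); t=tub(); 
for b in blobs(t,(5,170,150),(16,255,255),.06,(250,170,305,262),10): print(b[0],b[1],b[2])
c=manip.capture("wrist"); print("cam",-cv2.Rodrigues(c["rvec"])[0].T@c["tvec"])
a=cv2.resize(c["img"],None,fx=1.25,fy=1.25); b=cv2.resize(t["img"][165:275,245:445],(800,440),interpolation=cv2.INTER_CUBIC)
cv2.imwrite("pics/w6.png",cv2.resize(np.vstack([a[:,:,::-1],b[:,:400,::-1].repeat(1,1) if 0 else np.zeros((1,800,3),np.uint8)]),(800,500)))
E
```

```text
t 18.2 tcp [ 0.4739 -0.0996  0.2159] yaw -2.5 tilt 0.01 q [-0.3132 -0.1862  1.8039  0.0001  1.5239 -0.2704] F [ 0.5167 -0.1736 -0.0448] gap 0.0419 grip 0.0
tub 2445 [0.547  0.2729] (0.20998042821884155, 0.14960815012454987) 7.0084733963012695
32 [271.4688 210.8438] [0.5555 0.2678 0.06  ]
39 [273.1282 232.0256] [0.4863 0.2616 0.06  ]
cam [ 0.4778 -0.0257  0.3812]
```

View pics/w6.png

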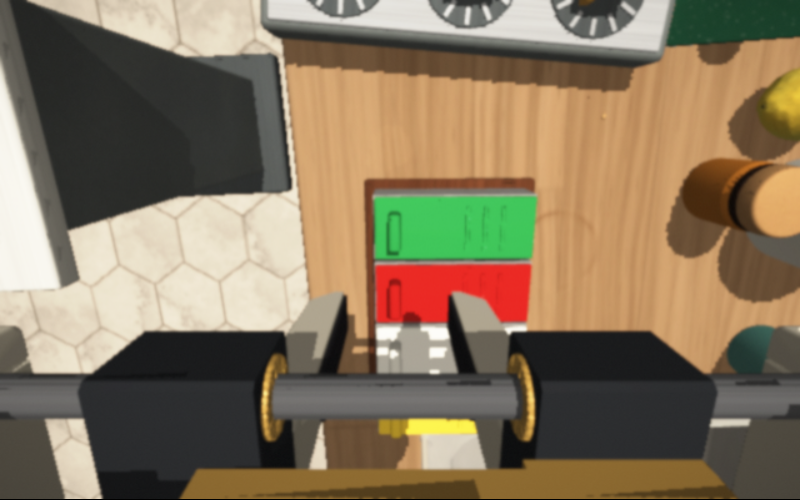

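The tub holds both nuts. The green tab is at view (394,232), and the lid spans (375,195) to (535,261).

```bash
python3 - <<'E'
from h import *
c=manip.capture("wrist")
print(ray(c,np.array([(394,213),(394,252),(394,232),(387,232),(401,232)])/1.25,.068))
print(ray(c,np.array([(374,195),(536,195),(534,261),(374,262)])/1.25,.049))
st()
E
```

```text
[[ 0.4726 -0.0849  0.068 ]
 [ 0.4713 -0.115   0.068 ]
 [ 0.472  -0.0994  0.068 ]
 [ 0.4667 -0.0991  0.068 ]
 [ 0.4772 -0.0996  0.068 ]]
[[ 0.4574 -0.0736  0.049 ]
 [ 0.5834 -0.0791  0.049 ]
 [ 0.584  -0.1329  0.049 ]
 [ 0.4543 -0.1281  0.049 ]]
t 18.4 tcp [ 0.4739 -0.1     0.2158] yaw -2.5 tilt 0.01 q [-0.314  -0.186   1.8039  0.      1.5238 -0.2705] F [ 0.5115  0.5626 -0.7772] gap 0.0418 grip 0.0
```

Emit:
step_arm --turn '[[0,0,0],[0,0,0],[0,0,0],[0,0,0],[0,0,0],[0,0,0],[0,0,0],[0,0,0]]' --offset '[[-0.04,0.01,-0.8],[0,0,-0.9],[0,0,-0.9],[0,0,-0.8],[0,0,-0.4],[0,0,-0.2],[0,0,0],[0,0,0]]' --claw '[-0.1,-0.1,-0.1,-0.1,-0.1,-0.1,-1,-1]' --squeeze 15

```text
clock: 19.2
tool_pos: [0.4729, -0.1003, 0.0569]
tool_rot: [2.269, 2.171, 0.001]
wrist_force: [0.2, -0.1, 0.9]
finger_gap: 0.0303
grip_force: 0.0
```

Emit:
step_arm --turn '[[0,0,0],[0,0,0],[0,0,0],[0,0,0],[0,0,0],[0,0,0],[0,0,0],[0,0,0]]' --offset '[[0,0,0],[0,0,0],[0,0,0],[0,0,0],[0,0,0],[0,0,0],[0,0,0],[0,0,0]]' --claw '[-1,-1,-1,-1,-1,-1,-1,-1]'

```text
clock: 20.0
tool_pos: [0.4729, -0.1004, 0.0568]
tool_rot: [2.269, 2.171, 0.001]
wrist_force: [0.3, 0.4, 5.6]
finger_gap: 0.0098
grip_force: 15.0
```

```bash
python3 -c "
from h import *
st()"
```

```text
t 20.0 tcp [ 0.4729 -0.1004  0.0568] yaw -2.5 tilt 0.09 q [-0.3153 -0.0436  1.9745 -0.      1.2092 -0.2709] F [0.2798 0.4144 5.5757] gap 0.0098 grip 15.0
```

Emit:
step_arm --turn '[[0,0,0],[0,0,0],[0,0,0],[0,0,0],[0,0,0],[0,0,0],[0,0,0],[0,0,0]]' --offset '[[0.2,-0.01,0.02],[0.4,-0.02,0],[0.5,-0.02,0],[0.5,-0.02,0],[0.5,-0.02,0],[0.4,-0.02,0],[0.25,-0.01,0],[0,0,0]]' --claw '[-1,-1,-1,-1,-1,-1,-1,-1]'

```text
clock: 20.8
tool_pos: [0.5815, -0.1045, 0.0566]
tool_rot: [-2.268, -2.17, 0.003]
wrist_force: [-6.6, 2.2, 8.7]
finger_gap: 0.0096
grip_force: 15.0
```

Emit:
step_arm --turn '[[0,0,0],[0,0,0],[0,0,0],[0,0,0],[0,0,0],[0,0,0],[0,0,0],[0,0,0]]' --offset '[[0,0,0],[0,0,0],[0,0,0],[0,0,0],[0,0,0],[0,0,0.8],[0,0,0.9],[0,0,0.9]]' --claw '[-1,-0.2,-0.2,-0.2,-0.2,-0.2,-0.2,-0.2]'

```text
clock: 21.6
tool_pos: [0.5817, -0.1049, 0.1613]
tool_rot: [-2.27, -2.171, 0.001]
wrist_force: [-0.7, 0.1, -0.9]
finger_gap: 0.0372
grip_force: 0.0
```

Emit:
step_arm --turn '[[0,0,0],[0,0,0],[0,0,0],[0,0,0],[0,0,0],[0,0,0],[0,0,0],[0,0,0]]' --offset '[[-0.3,-0.5,0.5],[-0.4,-0.7,0.6],[-0.4,-0.8,0],[-0.2,-0.3,0],[0,0,0],[0,0,0],[0,0,0],[0,0,0]]' --claw '[-0.2,-0.2,-0.2,-0.2,-0.2,-0.2,-0.2,-0.2]'

```text
clock: 22.4
tool_pos: [0.5305, -0.1957, 0.2041]
tool_rot: [-2.268, -2.173, -0.0]
wrist_force: [-0.3, -0.4, -0.0]
finger_gap: 0.0371
grip_force: 0.0
```

```bash
python3 - <<'E'
from h import *
st(); t=tub(); c=manip.capture("wrist"); crop(c,0,0,640,400,1.25,"w7")
E
```

```text
t 22.4 tcp [ 0.5305 -0.1957  0.2041] yaw -2.5 tilt 0.05 q [-0.4444  0.0452  1.6049  0.0003  1.4924 -0.4014] F [-0.2821 -0.3544 -0.0129] gap 0.0371 grip 0.0
tub 2447 [0.547  0.2728] (0.20981863141059875, 0.1497201770544052) 7.0084733963012695
```

View pics/w7.png

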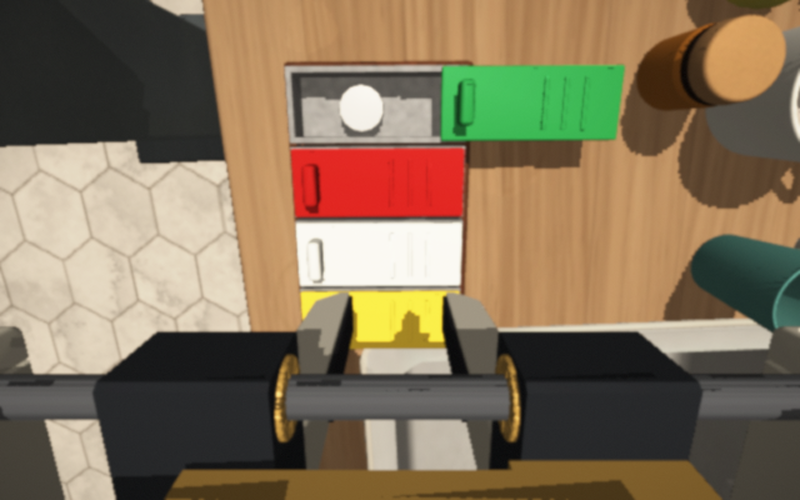

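The green lid is open, and the white tablet is at view (361,108). The compartment interior runs from x=301 to x=441.

```bash
python3 - <<'E'
from h import *
c=manip.capture("wrist")
for b in blobs(c,(0,0,200),(180,60,255),.03,(240,60,345,112),200): print(b[0],b[1],b[2],b[3])
print("inner rim",ray(c,np.array([(301,80),(441,80),(301,136),(441,136)])/1.25,.044))
p=ray(c,np.array([(361,108),(340,108),(382,108),(361,86),(361,131)])/1.25,.03);print(p); st()
E
```

```text
1001 [288.5934  85.6673] [ 0.5073 -0.1039  0.03  ] ((0.5074794292449951, -0.10415253788232803), (0.03182336688041687, 0.031585466116666794), 40.97022247314453)
inner rim [[ 0.4671 -0.0845  0.044 ]
 [ 0.5668 -0.0889  0.044 ]
 [ 0.4632 -0.123   0.044 ]
 [ 0.5662 -0.1274  0.044 ]]
[[ 0.5075 -0.1046  0.03  ]
 [ 0.4916 -0.1039  0.03  ]
 [ 0.5233 -0.1053  0.03  ]
 [ 0.5085 -0.089   0.03  ]
 [ 0.5064 -0.1213  0.03  ]]
t 22.6 tcp [ 0.5304 -0.1962  0.2044] yaw -2.5 tilt 0.02 q [-0.445   0.0448  1.6047  0.0001  1.4924 -0.4017] F [ 0.15   -0.2178  0.0727] gap 0.0371 grip 0.0
```

Emit:
step_arm --turn '[[0,0,0],[0,0,0],[0,0,0],[0,0,0],[0,0,0],[0,0,0],[0,0,0],[0,0,0]]' --offset '[[-0.2,0.77,0],[-0.2,0.77,0],[-0.19,0.78,-0.5],[0,0,-0.9],[0,0,-0.9],[0,0,0],[0,0,0],[0,0,0]]' --claw '[0,0,0,0,0,0,0,0]'

```text
clock: 23.35
tool_pos: [0.5081, -0.1047, 0.115]
tool_rot: [2.268, 2.17, 0.002]
wrist_force: [0.0, -0.3, 0.3]
finger_gap: 0.0465
grip_force: 0.0
```

```bash
python3 -c "
from h import *
st()"
```

```text
t 23.4 tcp [ 0.5081 -0.1047  0.115 ] yaw -2.6 tilt 0.18 q [-0.3021 -0.018   1.8351  0.      1.3214 -0.2575] F [ 0.0017 -0.3009  0.3301] gap 0.0465 grip 0.0
```

Emit:
step_arm --turn '[[0,0,0],[0,0,0],[0,0,0],[0,0,0],[0,0,0],[0,0,0],[0,0,0],[0,0,0]]' --offset '[[-0.03,0.03,-0.5],[0,0,-0.7],[0,0,-0.6],[0,0,-0.4],[0,0,-0.2],[0,0,-0.1],[0,0,0],[0,0,0]]' --claw '[0,0,0,0,0,0,0,-1]' --squeeze 25

```text
clock: 24.15
tool_pos: [0.5065, -0.1033, 0.014]
tool_rot: [2.269, 2.17, 0.002]
wrist_force: [0.1, 0.8, -0.3]
finger_gap: 0.042
grip_force: 0.0
```

Emit:
step_arm --turn '[[0,0,0],[0,0,0],[0,0,0],[0,0,0],[0,0,0],[0,0,0],[0,0,0],[0,0,0]]' --offset '[[0,0,0],[0,0,0],[0,0,0],[0,0,0],[0,0,0.3],[0,0,0.6],[0,0,0.9],[0,0,0.9]]' --claw '[-1,-1,-1,-1,-1,-1,-1,-1]'

```text
clock: 24.95
tool_pos: [0.5045, -0.1027, 0.1219]
tool_rot: [-2.269, -2.171, 0.001]
wrist_force: [0.1, -0.7, -0.8]
finger_gap: 0.0336
grip_force: 25.0
```

```bash
python3 -c "
from h import *
st();tub()"
```

```text
t 24.9 tcp [ 0.5045 -0.1027  0.1219] yaw -2.5 tilt 0.09 q [-0.3004 -0.0307  1.8345 -0.      1.3393 -0.256 ] F [ 0.0999 -0.664  -0.7739] gap 0.0336 grip 25.0
tub 2445 [0.547  0.2728] (0.20997007191181183, 0.1497201770544052) 7.0084733963012695
```

Emit:
step_arm --turn '[[0,0,-0.6],[0,0,-0.7],[0,0,-0.7],[0,0,-0.7],[0,0,-0.7],[0,0,-0.7],[0,0,-0.7],[0,0,-0.7]]' --offset '[[0.1,0.3,0.5],[0.2,0.6,0.5],[0.2,0.65,0],[0.2,0.65,0],[0.2,0.65,0],[0.2,0.65,0],[0.2,0.65,0],[0.2,0.65,0]]' --claw '[-1,-1,-1,-1,-1,-1,-1,-1]'

```text
clock: 25.8
tool_pos: [0.5654, 0.0902, 0.1611]
tool_rot: [2.921, 1.157, 0.0]
wrist_force: [0.7, -0.1, 0.5]
finger_gap: 0.0335
grip_force: 25.0
```

Emit:
step_arm --turn '[[0,0,-0.7],[0,0,-0.7],[0,0,-0.7],[0,0,-0.7],[0,0,-0.7],[0,0,-0.7],[0,0,-0.3],[0,0,0]]' --offset '[[0.2,0.65,0],[0.2,0.65,0],[0.2,0.65,0],[0.2,0.65,0],[0.2,0.65,0],[0.2,0.65,0],[0.05,0.34,0],[0,0,0]]' --claw '[-1,-1,-1,-1,-1,-1,-1,-1]'

```text
clock: 26.6
tool_pos: [0.615, 0.2605, 0.1607]
tool_rot: [-3.134, -0.207, 0.0]
wrist_force: [-0.1, -0.6, -0.6]
finger_gap: 0.033
grip_force: 25.0
```

```bash
python3 - <<'E'
from h import *
st();tub()
c=manip.capture("wrist")
for b in blobs(c,(105,120,40),(125,255,255),.05,None,1000): print(b[0],b[1],b[3])
crop(c,0,0,640,400,1.25,"w8")
E
```

```text
t 26.6 tcp [0.615  0.2605 0.1607] yaw -82.4 tilt 0.03 q [0.3237 0.3426 1.3484 0.0005 1.4506 1.7626] F [-0.1082 -0.5955 -0.5905] gap 0.0330 grip 25.0
tub 921 [0.5168 0.3007] (0.15993666648864746, 0.0948515236377716) 10.53531265258789
8786 [281.5525 200.4012] ((0.6012966632843018, 0.2788231670856476), (0.10569584369659424, 0.15051661431789398), 7.581358909606934)
2674 [318.5688 350.5662] ((0.46480733156204224, 0.2402249574661255), (0.03042922168970108, 0.10412994772195816), 7.5892252922058105)
```

View pics/w8.png

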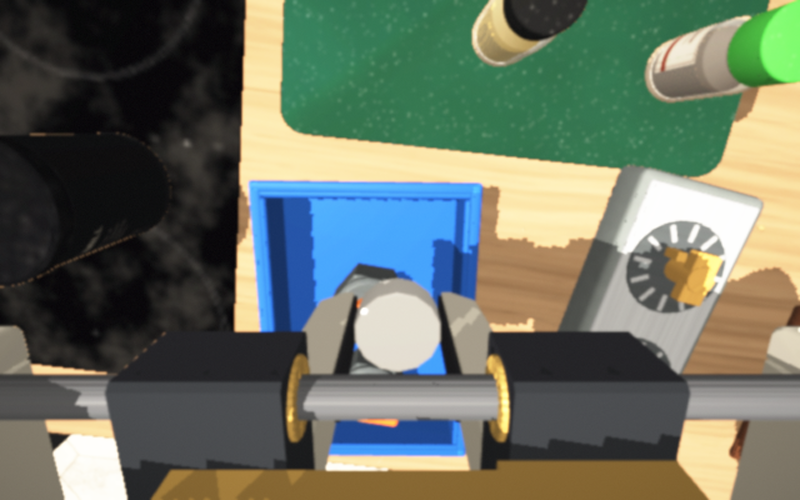

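Emit:
step_arm --turn '[[0,0,0],[0,0,0],[0,0,0],[0,0,0],[0,0,0],[0,0,0],[0,0,0],[0,0,0]]' --offset '[[0.03,0,-0.7],[0,0,-0.9],[0,0,-0.9],[0,0,-0.6],[0,0,-0.3],[0,0,-0.15],[0,0,0],[0,0,0]]' --claw '[-1,-1,-1,-1,-1,-1,-1,-0.1]'

```text
clock: 27.5
tool_pos: [0.6179, 0.2588, 0.0206]
tool_rot: [-3.134, -0.204, -0.004]
wrist_force: [0.5, -0.1, 0.3]
finger_gap: 0.0376
grip_force: 0.0
```

Emit:
step_arm --turn '[[0,0,0],[0,0,0],[0,0,0],[0,0,0],[0,0,0],[0,0,0],[0,0,0],[0,0,0]]' --offset '[[0,0,0],[0,0,0],[0,0,0.2],[0,0,0.6],[0,0,0.9],[0,0,0.9],[0,0,0.9],[0,0,0.5]]' --claw '[-0.1,-0.1,-0.1,-0.1,-0.1,-0.1,-0.1,-0.1]'

```text
clock: 28.3
tool_pos: [0.6181, 0.2593, 0.184]
tool_rot: [-3.133, -0.204, -0.009]
wrist_force: [0.7, 0.5, 0.5]
finger_gap: 0.042
grip_force: 0.0
```

Emit:
step_arm --turn '[[0,0,0.6],[0,0,0.7],[0,0,0.7],[0,0,0.7],[0,0,0.7],[0,0,0.7],[0,0,0.7],[0,0,0.7]]' --offset '[[-0.05,-0.3,0],[-0.05,-0.65,0],[-0.05,-0.65,0],[-0.05,-0.65,0],[-0.05,-0.65,0],[-0.05,-0.65,0],[-0.06,-0.65,0],[-0.06,-0.65,0]]' --claw '[-0.1,-0.1,-0.1,-0.1,-0.1,-0.1,-0.1,-0.1]'

```text
clock: 29.1
tool_pos: [0.5998, 0.0637, 0.1797]
tool_rot: [2.827, 1.37, 0.002]
wrist_force: [0.1, 0.6, -0.7]
finger_gap: 0.042
grip_force: 0.0
```

Emit:
step_arm --turn '[[0,0,0.7],[0,0,0.7],[0,0,0.7],[0,0,0.7],[0,0,0.7],[0,0,0.7],[0,0,0.3],[0,0,0]]' --offset '[[-0.06,-0.65,0],[-0.06,-0.65,0],[-0.06,-0.65,0],[-0.06,-0.65,0],[-0.06,-0.65,0],[-0.06,-0.65,0],[-0.05,-0.35,0],[0,0,0]]' --claw '[-0.1,-0.1,-0.1,-0.1,-0.1,-0.1,-0.1,-0.1]'

```text
clock: 29.9
tool_pos: [0.5833, -0.1072, 0.1796]
tool_rot: [2.271, 2.169, 0.0]
wrist_force: [0.0, 0.8, -0.0]
finger_gap: 0.0416
grip_force: 0.0
```

```bash
python3 - <<'E'
from h import *
st();t=tub()
for b in blobs(t,(0,0,170),(180,70,255),.025,(245,180,300,250),8): print("white",b[0],b[1],b[2])
for b in blobs(t,(5,170,150),(16,255,255),.06,(250,170,305,262),10): print("nut",b[0],b[2])
for b in blobs(t,(50,120,60),(75,255,255),.049,(360,150,450,262),50): print("g",b[0],b[3])
E
```

```text
t 29.9 tcp [ 0.5833 -0.1072  0.1796] yaw -2.6 tilt 0.07 q [-0.2679  0.1313  1.5588 -0.0005  1.4505 -0.2217] F [ 0.0038  0.8029 -0.0379] gap 0.0416 grip 0.0
tub 2347 [0.547  0.2729] (0.20999078452587128, 0.14955691993236542) 7.008472442626953
white 83 [275.6506 193.6506] [0.6152 0.2596 0.025 ]
white 8 [247.  213.5] [0.548  0.3562 0.025 ]
nut 31 [0.5558 0.2679 0.06  ]
nut 38 [0.4864 0.2612 0.06  ]
g 221 ((0.6296765804290771, -0.09596855193376541), (0.026361141353845596, 0.12275133281946182), 89.37077331542969)
```

Emit:
step_arm --turn '[[0,0,0],[0,0,0],[0,0,0],[0,0,0],[0,0,0],[0,0,0],[0,0,0],[0,0,0]]' --offset '[[-0.03,0.06,-0.8],[0,0,-0.9],[0,0,-0.8],[0,0,-0.4],[0,0,-0.17],[0,0,0],[0,0,0],[0,0,0]]' --claw '[-0.1,-0.1,-0.1,-0.1,-0.1,-0.1,-1,-1]' --squeeze 15

```text
clock: 30.75
tool_pos: [0.5837, -0.1033, 0.0579]
tool_rot: [2.268, 2.17, 0.003]
wrist_force: [-0.2, 0.6, -0.1]
finger_gap: 0.0301
grip_force: 0.0
```

Emit:
step_arm --turn '[[0,0,0],[0,0,0],[0,0,0],[0,0,0],[0,0,0],[0,0,0],[0,0,0],[0,0,0]]' --offset '[[0,0,0],[0,0,0],[0,0,0],[0,0,0],[-0.2,0.01,0],[-0.4,0.02,0],[-0.5,0.02,0],[-0.5,0.02,0]]' --claw '[-1,-1,-1,-1,-1,-1,-1,-1]'

```text
clock: 31.55
tool_pos: [0.5181, -0.1006, 0.0564]
tool_rot: [2.269, 2.17, 0.001]
wrist_force: [0.8, -2.1, 3.0]
finger_gap: 0.01
grip_force: 15.0
```

Emit:
step_arm --turn '[[0,0,0],[0,0,0],[0,0,0],[0,0,0],[0,0,0],[0,0,0],[0,0,0],[0,0,0]]' --offset '[[-0.5,0.02,0],[-0.4,0.02,0],[-0.25,0.01,0],[-0.06,0,0],[-0.02,0,0],[0,0,0],[0,0,0],[0,0,0]]' --claw '[-1,-1,-1,-1,-1,-1,-1,-1]'

```text
clock: 32.35
tool_pos: [0.4715, -0.0988, 0.0565]
tool_rot: [2.267, 2.168, 0.005]
wrist_force: [12.2, -3.8, -8.3]
finger_gap: 0.0098
grip_force: 15.0
```

```bash
python3 -c "
from h import *
st()"
```

```text
t 32.4 tcp [ 0.4715 -0.0988  0.0565] yaw -2.6 tilt 0.35 q [-0.3135 -0.0527  1.9837  0.0005  1.2045 -0.269 ] F [12.2019 -3.7801 -8.2819] gap 0.0098 grip 15.0
```

Emit:
step_arm --turn '[[0,0,0],[0,0,0],[0,0,0],[0,0,0],[0,0,0],[0,0,0],[0,0,0],[0,0,0]]' --offset '[[0,0,0],[0,0,0],[0,0,0],[0,0,0],[0,0,0],[0,0,0.6],[0,0,0.9],[0,0,0]]' --claw '[-0.1,-0.1,-0.1,-0.1,-0.1,-0.1,-0.1,-0.1]'

```text
clock: 33.15
tool_pos: [0.4721, -0.0991, 0.1209]
tool_rot: [2.265, 2.167, 0.006]
wrist_force: [0.8, -0.2, 0.8]
finger_gap: 0.0419
grip_force: 0.0
```

Emit:
step_arm --turn '[[0,0,0],[0,0,0],[0,0,0],[0,0,0],[0,0,0],[0,0,0],[0,0,0],[0,0,0]]' --offset '[[-0.03,-0.8,0],[-0.03,-0.9,0],[-0.03,-0.9,0],[-0.03,-0.9,0],[-0.02,-0.7,0],[0,0,0],[0,0,0],[0,0,0]]' --claw '[-0.1,-0.1,-0.1,-0.1,-0.1,-0.1,-0.1,-0.1]'

```text
clock: 33.95
tool_pos: [0.4632, -0.2651, 0.1153]
tool_rot: [-2.269, -2.171, -0.0]
wrist_force: [-0.2, 0.3, -0.5]
finger_gap: 0.0419
grip_force: 0.0
```

```bash
python3 - <<'E'
from h import *
st(); c=manip.capture("wrist")
for n,lo,hi in(("g",(50,120,60),(75,255,255)),("r",(0,150,80),(4,255,255)),("y",(24,120,100),(35,255,255))):
  for b in blobs(c,lo,hi,.049,None,300): print(n,b[0],b[3])
E
```

```text
t 34.0 tcp [ 0.4632 -0.2651  0.1153] yaw -2.5 tilt 0.06 q [-0.6162  0.0266  1.7898  0.0004  1.3262 -0.5723] F [-0.2192  0.279  -0.5001] gap 0.0419 grip 0.0
r 17834 ((0.5175491571426392, -0.15913379192352295), (0.05107901245355606, 0.12659870088100433), 87.8253173828125)
y 11293 ((0.5134265422821045, -0.2701855003833771), (0.050148896872997284, 0.1265389323234558), 87.4964370727539)
```

Emit:
step_arm --turn '[[0,0,0],[0,0,0],[0,0,0],[0,0,0],[0,0,0],[0,0,0],[0,0,0],[0,0,0]]' --offset '[[0.05,-0.08,-0.6],[0,0,-0.6],[0,0,-0.26],[0,0,0],[0,0,0],[0,0,0],[0,0,0],[0,0,0]]' --claw '[-0.1,-0.1,-0.1,-0.1,-1,-1,-1,-1]'

```text
clock: 34.8
tool_pos: [0.4659, -0.2697, 0.0583]
tool_rot: [2.269, 2.171, 0.0]
wrist_force: [-0.6, -0.2, -0.4]
finger_gap: 0.0144
grip_force: 0.0
```

Emit:
step_arm --turn '[[0,0,0],[0,0,0],[0,0,0],[0,0,0],[0,0,0],[0,0,0],[0,0,0],[0,0,0]]' --offset '[[0,0,0],[0,0,0],[0,0,0],[0.2,-0.01,0.02],[0.4,-0.02,0],[0.5,-0.02,0],[0.5,-0.02,0],[0.5,-0.02,0]]' --claw '[-1,-1,-1,-1,-1,-1,-1,-1]'

```text
clock: 35.6
tool_pos: [0.5501, -0.2728, 0.0581]
tool_rot: [-2.27, -2.171, 0.0]
wrist_force: [-2.3, 0.6, 5.2]
finger_gap: 0.0099
grip_force: 15.0
```

Emit:
step_arm --turn '[[0,0,0],[0,0,0],[0,0,0],[0,0,0],[0,0,0],[0,0,0],[0,0,0],[0,0,0]]' --offset '[[0.4,-0.02,0],[0.25,-0.01,0],[0,0,0],[0,0,0],[0,0,0],[0,0,0],[0,0,0],[0,0,0.5]]' --claw '[-1,-1,-1,-0.1,-0.1,-0.1,-0.1,-0.1]'

```text
clock: 36.4
tool_pos: [0.5731, -0.2729, 0.075]
tool_rot: [-2.266, -2.167, 0.003]
wrist_force: [-0.4, -0.2, -0.7]
finger_gap: 0.0409
grip_force: 0.0
```

Emit:
step_arm --turn '[[0,0,0],[0,0,0],[0,0,0],[0,0,0],[0,0,0],[0,0,0],[0,0,0],[0,0,0]]' --offset '[[0,0,0.9],[-0.5,-0.5,0.9],[-0.6,-0.8,0.8],[-0.6,-0.8,0.5],[-0.2,-0.3,0],[0,0,0],[0,0,0],[0,0,0]]' --claw '[0,0,0,0,0,0,0,0]'

```text
clock: 37.2
tool_pos: [0.5002, -0.3677, 0.1998]
tool_rot: [-2.267, -2.171, -0.0]
wrist_force: [-0.3, -0.4, -0.5]
finger_gap: 0.0468
grip_force: 0.0
```

```bash
python3 - <<'E'
from h import *
st(); c=manip.capture("wrist")
for b in blobs(c,(24,120,100),(35,255,255),.049,None,300): print("y",b[0],b[3])
for lo,hi in(((140,40,90),(179,255,255)),((0,40,170),(4,140,255))):
  for b in blobs(c,lo,hi,.03,None,200): print("pink",b[0],b[1],b[2],b[3])
E
```

```text
t 37.2 tcp [ 0.5002 -0.3677  0.1998] yaw -2.5 tilt 0.15 q [-0.7168  0.1974  1.4482  0.0006  1.4986 -0.6736] F [-0.2555 -0.3641 -0.4982] gap 0.0468 grip 0.0
y 8612 ((0.62289959192276, -0.2750045657157898), (0.050209201872348785, 0.12687206268310547), 87.49767303466797)
pink 1157 [314.5514  80.3215] [ 0.5015 -0.2719  0.03  ] ((0.5014573931694031, -0.2722665071487427), (0.03428598865866661, 0.03260338306427002), 87.47990417480469)
```

Emit:
step_arm --turn '[[0,0,0],[0,0,0],[0,0,0],[0,0,0],[0,0,0],[0,0,0],[0,0,0],[0,0,0]]' --offset '[[0.01,0.8,0],[0.01,0.8,0],[0.01,0.81,-0.5],[0,0,-0.9],[0,0,-0.7],[0,0,0],[0,0,0],[0,0,0]]' --claw '[0,0,0,0,0,0,0,0]'

```text
clock: 38.05
tool_pos: [0.5023, -0.2734, 0.1194]
tool_rot: [2.268, 2.17, 0.001]
wrist_force: [1.4, 0.2, 0.9]
finger_gap: 0.0465
grip_force: 0.0
```

```bash
python3 -c "
from h import *
st()"
```

```text
t 38.0 tcp [ 0.5023 -0.2734  0.1194] yaw -2.5 tilt 0.14 q [-0.5881  0.1207  1.683   0.0001  1.3354 -0.5441] F [1.3857 0.1552 0.9497] gap 0.0465 grip 0.0
```

Emit:
step_arm --turn '[[0,0,0],[0,0,0],[0,0,0],[0,0,0],[0,0,0],[0,0,0],[0,0,0],[0,0,0]]' --offset '[[-0.03,0.05,-0.5],[0,0,-0.7],[0,0,-0.7],[0,0,-0.4],[0,0,-0.2],[0,0,-0.1],[0,0,0],[0,0,0]]' --claw '[0,0,0,0,0,0,0,-1]' --squeeze 25

```text
clock: 38.85
tool_pos: [0.5009, -0.2716, 0.0148]
tool_rot: [2.269, 2.17, 0.001]
wrist_force: [0.3, 0.3, 0.4]
finger_gap: 0.0422
grip_force: 0.0
```

Emit:
step_arm --turn '[[0,0,0],[0,0,0],[0,0,0],[0,0,0],[0,0,0],[0,0,0],[0,0,0],[0,0,0]]' --offset '[[0,0,0],[0,0,0],[0,0,0],[0,0,0],[0,0,0.3],[0,0,0.8],[0,0,0.9],[0,0,0.9]]' --claw '[-1,-1,-1,-1,-1,-1,-1,-1]'

```text
clock: 39.65
tool_pos: [0.4995, -0.2707, 0.131]
tool_rot: [-2.27, -2.171, 0.0]
wrist_force: [-0.3, -0.6, -0.5]
finger_gap: 0.0338
grip_force: 25.0
```

```bash
python3 -c "
from h import *
st();tub()"
```

```text
t 39.6 tcp [ 0.4995 -0.2707  0.131 ] yaw -2.5 tilt 0.05 q [-0.5868  0.1033  1.6797 -0.      1.3595 -0.5424] F [-0.2671 -0.6425 -0.501 ] gap 0.0338 grip 25.0
tub 2347 [0.547  0.2728] (0.2099098116159439, 0.1497201770544052) 7.0084733963012695
```

Emit:
step_arm --turn '[[0,0,-0.5],[0,0,-0.5],[0,0,-0.5],[0,0,-0.5],[0,0,-0.5],[0,0,-0.5],[0,0,-0.5],[0,0,-0.5]]' --offset '[[0.1,0.4,0.5],[0.14,0.72,0.4],[0.14,0.72,0],[0.14,0.72,0],[0.14,0.72,0],[0.14,0.72,0],[0.14,0.72,0],[0.14,0.72,0]]' --claw '[-1,-1,-1,-1,-1,-1,-1,-1]'

```text
clock: 40.5
tool_pos: [0.5431, -0.0522, 0.166]
tool_rot: [2.783, 1.458, 0.0]
wrist_force: [0.7, -0.3, -0.2]
finger_gap: 0.0332
grip_force: 25.0
```

Emit:
step_arm --turn '[[0,0,-0.5],[0,0,-0.5],[0,0,-0.5],[0,0,-0.5],[0,0,-0.5],[0,0,-0.5],[0,0,-0.5],[0,0,-0.5]]' --offset '[[0.14,0.72,0],[0.14,0.72,0],[0.14,0.72,0],[0.14,0.72,0],[0.14,0.72,0],[0.14,0.72,0],[0.14,0.72,0],[0.14,0.72,0]]' --claw '[-1,-1,-1,-1,-1,-1,-1,-1]'

```text
clock: 41.3
tool_pos: [0.5879, 0.1782, 0.1659]
tool_rot: [3.077, 0.634, 0.0]
wrist_force: [0.4, -0.8, -0.6]
finger_gap: 0.0336
grip_force: 25.0
```

Emit:
step_arm --turn '[[0,0,-0.5],[0,0,-0.5],[0,0,-0.5],[0,0,-0.5],[0,0,0],[0,0,0],[0,0,0],[0,0,0]]' --offset '[[0.14,0.72,0],[0.14,0.72,0],[0.1,0.72,0],[0.05,0.72,0],[0,0.32,0],[0,0,0],[0,0,0],[0,0,0]]' --claw '[-1,-1,-1,-1,-1,-1,-1,-1]'

```text
clock: 42.1
tool_pos: [0.6053, 0.3036, 0.1656]
tool_rot: [3.134, 0.204, -0.0]
wrist_force: [-0.3, 0.1, -0.0]
finger_gap: 0.0336
grip_force: 25.0
```

```bash
python3 - <<'E'
from h import *
st();tub()
c=manip.capture("wrist")
for b in blobs(c,(105,120,40),(125,255,255),.05,None,1000): print(b[0],b[1],b[3])
for b in blobs(c,(140,40,90),(179,255,255),.17,None,200): print("pink",b[0],b[1])
E
```

```text
t 42.1 tcp [0.6053 0.3036 0.1656] yaw -82.6 tilt 0.03 q [ 0.3895  0.3645  1.3125 -0.0004  1.4648  1.8303] F [-0.2524  0.0878 -0.0157] gap 0.0336 grip 25.0
tub 981 [0.5505 0.2442] (0.20976042747497559, 0.09202815592288971) 7.064994812011719
10509 [358.5628 197.9869] ((0.5985877513885498, 0.2786595821380615), (0.11126138269901276, 0.14880304038524628), 6.441168308258057)
2052 [318.2057 346.3377] ((0.4552187919616699, 0.28459349274635315), (0.02278541959822178, 0.10241655260324478), 7.39837121963501)
pink 4119 [317.8689 258.3865]
```

Emit:
step_arm --turn '[[0,0,0],[0,0,0],[0,0,0],[0,0,0],[0,0,0],[0,0,0],[0,0,0],[0,0,0]]' --offset '[[0.12,-0.06,-0.7],[0,0,-0.9],[0,0,-0.9],[0,0,-0.5],[0,0,-0.3],[0,0,-0.1],[0,0,0],[0,0,0]]' --claw '[-1,-1,-1,-1,-1,-1,-1,-0.16]'

```text
clock: 43.0
tool_pos: [0.6112, 0.303, 0.0315]
tool_rot: [-3.134, -0.204, -0.004]
wrist_force: [0.4, 0.5, 0.1]
finger_gap: 0.0374
grip_force: 0.0
```

Emit:
step_arm --turn '[[0,0,0],[0,0,0],[0,0,0],[0,0,0],[0,0,0],[0,0,0],[0,0,0],[0,0,0]]' --offset '[[0,0,0],[0,0,0],[0,0,0.2],[0,0,0.6],[0,0,0.9],[0,0,0.9],[0,0,0.9],[0,0,0.4]]' --claw '[-0.16,-0.16,-0.16,-0.16,-0.16,-0.16,-0.16,-0.16]'

```text
clock: 43.8
tool_pos: [0.6118, 0.3035, 0.1913]
tool_rot: [-3.133, -0.204, -0.011]
wrist_force: [0.5, 0.2, -0.2]
finger_gap: 0.039
grip_force: 0.0
```

Emit:
step_arm --turn '[[0,0,0.5],[0,0,0.5],[0,0,0.5],[0,0,0.5],[0,0,0.5],[0,0,0.5],[0,0,0.5],[0,0,0.5]]' --offset '[[-0.05,-0.4,0],[-0.1,-0.72,0],[-0.1,-0.72,0],[-0.1,-0.72,0],[-0.1,-0.72,0],[-0.1,-0.72,0],[-0.1,-0.72,0],[-0.05,-0.72,0]]' --claw '[-0.1,-0.1,-0.1,-0.1,-0.1,-0.1,-0.1,-0.1]'

```text
clock: 44.6
tool_pos: [0.5812, 0.0839, 0.1849]
tool_rot: [-2.955, -1.065, 0.001]
wrist_force: [0.3, 0.0, -0.3]
finger_gap: 0.0422
grip_force: 0.0
```

Emit:
step_arm --turn '[[0,0,0.5],[0,0,0.5],[0,0,0.5],[0,0,0.5],[0,0,0.5],[0,0,0.5],[0,0,0.5],[0,0,0.5]]' --offset '[[-0.05,-0.72,0],[-0.02,-0.72,0],[-0.02,-0.72,0],[-0.02,-0.72,0],[-0.02,-0.72,0],[-0.02,-0.72,0],[-0.02,-0.72,0],[-0.02,-0.72,0]]' --claw '[-0.1,-0.1,-0.1,-0.1,-0.1,-0.1,-0.1,-0.1]'

```text
clock: 45.4
tool_pos: [0.5739, -0.1464, 0.1849]
tool_rot: [-2.547, -1.838, 0.001]
wrist_force: [0.3, -0.1, 0.9]
finger_gap: 0.0421
grip_force: 0.0
```

Emit:
step_arm --turn '[[0,0,0.5],[0,0,0.5],[0,0,0.5],[0,0,0.5],[0,0,0],[0,0,0],[0,0,0],[0,0,0]]' --offset '[[0,-0.72,0],[0,-0.72,0],[0,-0.72,0],[0,-0.72,0],[0,-0.2,0],[0,0,0],[0,0,0],[0,0,0]]' --claw '[-0.1,-0.1,-0.1,-0.1,-0.1,-0.1,-0.1,-0.1]'

```text
clock: 46.2
tool_pos: [0.5745, -0.2672, 0.1854]
tool_rot: [-2.269, -2.172, -0.0]
wrist_force: [-0.3, -0.5, -0.3]
finger_gap: 0.0417
grip_force: 0.0
```

```bash
python3 - <<'E'
from h import *
st();t=tub()
for b in blobs(t,(0,0,170),(180,60,255),.025,(250,180,300,250),8): print("white",b[0],b[1],b[2])
for b in blobs(t,(140,40,90),(179,255,255),.025,(250,180,300,250),8): print("pink",b[0],b[1],b[2])
for b in blobs(t,(50,120,60),(75,255,255),.049,(360,190,450,262),50): print("g",b[0],b[3])
E
```

```text
t 46.2 tcp [ 0.5745 -0.2672  0.1854] yaw -2.5 tilt 0.03 q [-0.5165  0.237   1.4292  0.0003  1.4758 -0.4726] F [-0.2518 -0.5258 -0.3417] gap 0.0417 grip 0.0
tub 2243 [0.547  0.2728] (0.2099907547235489, 0.14966435730457306) 7.0084733963012695
white 82 [275.6707 193.7073] [0.615  0.2595 0.025 ]
white 30 [260.9    195.8333] [0.6078 0.3097 0.025 ]
pink 91 [262.978  195.7802] [0.608  0.3026 0.025 ]
g 585 ((0.5193032622337341, -0.10270315408706665), (0.049032654613256454, 0.12464138865470886), 89.21216583251953)
```

Emit:
step_arm --turn '[[0,0,0],[0,0,0],[0,0,0],[0,0,0],[0,0,0],[0,0,0],[0,0,0],[0,0,0]]' --offset '[[0.01,-0.14,-0.8],[0,0,-0.9],[0,0,-0.8],[0,0,-0.5],[0,0,-0.18],[0,0,0],[0,0,0],[0,0,0]]' --claw '[-0.1,-0.1,-0.1,-0.1,-0.1,-0.1,-1,-1]' --squeeze 15

```text
clock: 47.05
tool_pos: [0.5761, -0.2747, 0.0604]
tool_rot: [2.268, 2.17, 0.001]
wrist_force: [-0.2, 0.1, 0.0]
finger_gap: 0.0306
grip_force: 0.0
```

Emit:
step_arm --turn '[[0,0,0],[0,0,0],[0,0,0],[0,0,0],[0,0,0],[0,0,0],[0,0,0],[0,0,0]]' --offset '[[0,0,0],[0,0,0],[0,0,0],[0,0,0],[-0.2,0.01,0],[-0.4,0.02,0],[-0.5,0.02,0],[-0.5,0.02,0]]' --claw '[-1,-1,-1,-1,-1,-1,-1,-1]'

```text
clock: 47.85
tool_pos: [0.5105, -0.2719, 0.0589]
tool_rot: [2.268, 2.17, 0.0]
wrist_force: [1.4, -3.3, 4.6]
finger_gap: 0.0095
grip_force: 15.0
```

Emit:
step_arm --turn '[[0,0,0],[0,0,0],[0,0,0],[0,0,0],[0,0,0],[0,0,0],[0,0,0],[0,0,0]]' --offset '[[-0.5,0.02,0],[-0.4,0.02,0],[-0.25,0.01,0],[-0.05,0,0],[-0.03,0,0],[0,0,0],[0,0,0],[0,0,0]]' --claw '[-1,-1,-1,-1,-1,-1,-1,-1]'

```text
clock: 48.65
tool_pos: [0.465, -0.2702, 0.059]
tool_rot: [2.265, 2.167, 0.006]
wrist_force: [17.9, -4.0, -9.3]
finger_gap: 0.01
grip_force: 15.0
```

```bash
python3 -c "
from h import *
st()"
```

```text
t 48.6 tcp [ 0.465  -0.2702  0.059 ] yaw -2.5 tilt 0.46 q [-0.6234  0.0934  1.8304  0.0026  1.2102 -0.58  ] F [17.8747 -3.9932 -9.3204] gap 0.0100 grip 15.0
```

Now release, retreat, and check everything.

Emit:
step_arm --turn '[[0,0,0],[0,0,0],[0,0,0],[0,0,0],[0,0,0],[0,0,0],[0,0,0],[0,0,0]]' --offset '[[0.03,0,0],[0,0,0],[0,0,0],[0,0,0],[0,0,0],[0,0,0.6],[0,0,0.9],[0,0,0.9]]' --claw '[-0.1,-0.1,-0.1,-0.1,-0.1,-0.1,-0.1,-0.1]'

```text
clock: 49.45
tool_pos: [0.4619, -0.2689, 0.1546]
tool_rot: [-2.269, -2.17, 0.001]
wrist_force: [-0.2, -0.5, 0.0]
finger_gap: 0.0421
grip_force: 0.0
```

Emit:
step_arm --turn '[[0,0,0],[0,0,0],[0,0,0],[0,0,0],[0,0,0],[0,0,0],[0,0,0],[0,0,0]]' --offset '[[-0.3,-0.5,0.8],[-0.4,-0.7,0.5],[-0.4,-0.7,0],[-0.4,-0.7,0],[-0.3,-0.6,0],[0,0,0],[0,0,0],[0,0,0]]' --claw '[-0.1,-0.1,-0.1,-0.1,-0.1,-0.1,-0.1,-0.1]'

```text
clock: 50.25
tool_pos: [0.391, -0.3966, 0.2061]
tool_rot: [-2.269, -2.172, -0.001]
wrist_force: [-0.1, -0.1, -0.4]
finger_gap: 0.0416
grip_force: 0.0
```

```bash
python3 - <<'E'
from h import *
st(); t=tub()
for n,lo,hi in(("g",(50,120,60),(75,255,255)),("y",(24,120,100),(35,255,255))):
  for b in blobs(t,lo,hi,.049,(360,190,450,262),50): print(n,b[0],b[2],b[3])
crop(t,240,100,450,265,3.8,"t9")
E
```

```text
t 50.2 tcp [ 0.391  -0.3966  0.2061] yaw -2.5 tilt 0.04 q [-0.8848  0.0209  1.6261  0.0004  1.4951 -0.8408] F [-0.1382 -0.135  -0.4046] gap 0.0416 grip 0.0
tub 2241 [0.5479 0.2752] (0.2099553793668747, 0.14966383576393127) 7.016569137573242
g 584 [ 0.5184 -0.1024  0.049 ] ((0.5193032622337341, -0.10270315408706665), (0.049032654613256454, 0.12464138865470886), 89.21216583251953)
y 622 [ 0.5128 -0.2683  0.049 ] ((0.5129982233047485, -0.26834744215011597), (0.04867256060242653, 0.12470313906669617), 88.80577087402344)
```

View pics/t9.png

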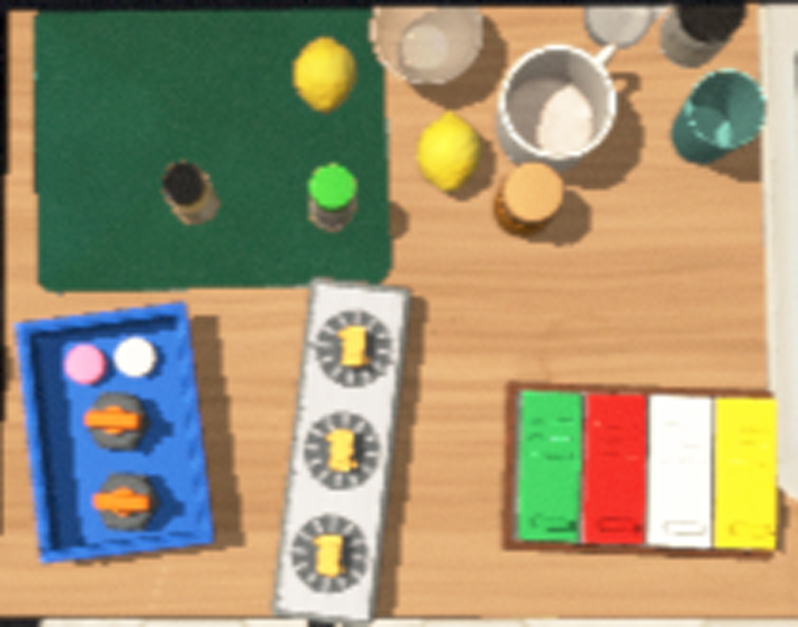

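Both nuts, at (115,420) and (125,500), and both tablets, at (85,363) and (135,357), are in the tub. All four lids are shut and the jars look undisturbed. The tub reading has just moved about 2 mm, so I'll let it settle and check again.

Emit:
step_arm --turn '[[0,0,0],[0,0,0],[0,0,0],[0,0,0],[0,0,0],[0,0,0],[0,0,0],[0,0,0]]' --offset '[[0,0,0],[0,0,0],[0,0,0],[0,0,0],[0,0,0],[0,0,0],[0,0,0],[0,0,0]]' --claw '[-0.1,-0.1,-0.1,-0.1,-0.1,-0.1,-0.1,-0.1]'

```text
clock: 51.1
tool_pos: [0.3907, -0.3974, 0.2063]
tool_rot: [-2.27, -2.171, -0.0]
wrist_force: [-0.4, 0.0, 0.6]
finger_gap: 0.0419
grip_force: 0.0
```

```bash
python3 - <<'E'
from h import *
t=tub()
n=[b[2] for b in blobs(t,(5,170,150),(16,255,255),.06,(240,170,308,262),10)]
w=[b[2] for b in blobs(t,(0,0,170),(180,60,255),.025,(250,180,295,215),40)]
p=[b[2] for b in blobs(t,(140,40,90),(179,255,255),.025,(245,180,300,250),40)]
print(n,w,p); 
if len(n)==2 and w and p: print(manip.hand_in())
E
```

```text
tub 2240 [0.5479 0.2753] (0.20987242460250854, 0.14969153702259064) 7.073362350463867
[array([0.5577, 0.2732, 0.06  ]), array([0.4873, 0.2647, 0.06  ])] [array([0.6158, 0.262 , 0.025 ])] [array([0.6086, 0.3051, 0.025 ])]
the job is handed in; nothing more can be done
None
```

The job is handed in: both burr nuts on the mill (the third head was bare) went into the tub first, then the white and pink tablets; all four lids are shut, and the jars and tub looked upright in the last picture, though the coffee tin was outside it.

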